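# Dial open the strongbox

### The job

The strongbox is locked. Dial it open by turning the dial by its black spinner knob: clockwise, pass 5 o'clock twice and stop exactly on it the third time; anticlockwise, pass 1 o'clock once and stop exactly on it the second time; then slowly clockwise until the dial takes up the load of the bolt, draws it fully and stops dead, without wrenching it past its stop. Then raise the lid gently by its bar to about 50 degrees and leave it standing open, and leave the screwdriver, tin and polishing bar beside the box where they lie.

Things in the scene. Friction and masses are not known exactly. Their poses are not given: they have to be found in the camera images.
- lock_box: grey steel strongbox, 260 mm deep (x, away from the robot), 190 mm wide (y), 90 mm high, screwed to the bench by four flanges that stick out 20 mm at its sides. Origin at the centre of its underside. The front half (x below 0) is a closed lock case with the dial on its flat top; the rear half is a store under a lid. It does not move
- dial_centre (a point): dial's axis at the dial's upper face, 102 mm above the bench, 68 mm in front of the box's centre, fixed to the box. The dial is a steel disc 92 mm across with a hub 23 mm across and 4 mm high, inside a fixed bezel 116 mm across with twelve hour marks as on a clock; the widest mark is 12 o'clock, toward the lid (box +x); clockwise is as seen from above
- dial (a joint): dial angle, rad, endless, turns counted; 0 with the spinner knob at 12 o'clock (box +x), grows anticlockwise; an hour is pi/6 (5 o'clock -5pi/6, 1 o'clock -pi/6, plus whole turns). Starts between 10 and 3. Stops must be within 5 degrees, without overrun. Drag under 4 N at the knob; past 3 o'clock the bolt takes 5 to 10 N over about half a rad, then a dead stop; misdialled, it turns on freely
- dial_spinner: black round spinner knob, 16 mm across, 33 mm high, upright on the dial 32 mm from its axis; a pointer line runs from the dial's hub out past the knob. It spins on its own pin, so a gripper that holds it can swing round in a circle without turning. Pushing it on with over 25 N once the dial has stopped wrenches the lock. Origin on the knob's axis on the dial's upper face
- dial_knob (a point): point on the spinner knob's axis at the height to grip it, 20 mm above the dial's upper face (122 mm above the bench), 13 mm below the knob's top
- lid_handle (a point): middle of the lid's bar: a round steel bar 10 mm thick and 90 mm long along the box's y, 25 mm clear over the lid, 126 mm above the bench with the lid shut, on two end posts. It turns with the lid
- lid_hinge (a point): middle of the lid's hinge line, along box y at the rear upper edge, 90 mm above the bench, fixed to the box; the bar lies 97 mm in front of it and 36 mm above it with the lid shut
- lid (a joint): lid angle in rad: 0 shut, growing as the front edge is raised (turning about box +y), up to 1.75. The lid weighs 0.4 kg and its stiff hinge holds it wherever it is left; raising it takes about 8 N at the bar. While the bolt is thrown it gives only 0.04
- screwdriver: screwdriver, 190 mm long, lying to the right of the box. Origin at its middle on the bench. Must not be moved
- tin: round powder tin, 74 mm across and 78 mm high, standing right of the box's rear half. Origin at the centre of its underside. Must not be moved
- polish_bar: brown bar of polishing compound, 90 mm long, 36 mm wide, 30 mm high, lying left of the box. Origin at the centre of its underside. Must not be moved

How it is judged:
By the outcome, as a careful person would: the job done as asked, in the order asked, and still so for the second after the job is handed in, with the robot touching nothing.
It also fails if it takes over 72 s, if anything falls off the work surface, if the arm or the gripper's body presses on something with over 40 N, if the wrist force passes 120 N, or if a joint passes its speed limit or range.

### The arm

A 7-joint arm with a two-finger parallel gripper is mounted at the origin on a cart in front of the work surface, level with it; the furniture and walls round the work are solid. World frame = base frame: x ahead of the robot, y to its left, z up, the work surface at z = 0. Lengths are in m, angles in rad, forces in N, time in s.
With the tool pointing down it reaches from about 0.425 to 1.025 m from the base axis. Payload 3.6 kg.
Tool frame: the origin (TCP) lies midway between the tips of the shut fingers; the grasp point (between the pads) lies 19 mm behind it (manip.grasp_offset is the distance from the TCP to the grasp point, in m); z points along the fingers, y is the line along which they close (so a half turn about z gives the same grasp; the last joint's range is limited). The gripper opens to 85 mm and grips with 20 to 120 N. Pads are 22 mm wide; open, the fingers measure 114 mm over their backs; the gripper's body (76 mm by 85 mm) begins 54 mm behind the grasp point. The pads swing forward as they close: fully open they stand 13 mm farther back than shut.
Start: joints at [-1.23, 0.591, 0.048, 1.609, -0.033, 0.943, -0.034], TCP at [0.305, 0.658, 0.231] pointing down, gripper open.
Joint ranges: [-2.69, 2.69], [-0.47, 2.24], [-1.27, 1.36], [0.19, 2.51], [-1.53, 4.68], [0.08, 2.07], [-3.09, 3.09]. Speed limits (rad/s): [2.57, 2.57, 3.14, 3.14, 3.14, 3.14, 3.14].

### API

Orientations are given as a 3x3 rotation matrix whose columns are the frame's x, y, z axes.
In Python, from station import manip gives the robot as it stands.
- The arm moves only by the tool carry_out, never from a script. Its argument "rows" is a list of rows, each an object with "dr": the turn, a rotation vector about the tool's x, y, z in degrees, a list of three; "slide": the shift along the tool's x, y, z in mm, a list of three; "fingers": the opening, from -1 (shut) to 1 (fully open). In form: [{"dr": [rx, ry, rz], "slide": [tx, ty, tz], "fingers": fingers}, ...]. A call has 1 to 5 rows; each row is the pose to reach, as a shift and turn from the pose commanded when the call began, along the tool's axes at that moment; what a row does not reach only later rows make up. A row lasts 1/8 s, in which the tool goes at most 62.5 mm and 10.7 degrees, less where a joint would pass 70% of its speed; a pose out of reach is approached as far as the arm can. A call with a gripper value outside its range is refused whole. The fingers move at their own pace and stop on an object; "force" is the grip in N (left out, the last holds). Time passes only in rows, so rows that repeat a pose let the fingers close. It gives the time, the measured TCP pose, the force, the opening and the grip force at its end, in the units of the state.
- manip.sense(): the state, without advancing time (a new reading comes with each control period).
- manip.camera(name): name is "scene" or "top" or "wrist"; returns the picture (420x560x3 uint8, red, green, blue); there is no depth.
- manip.calibration(name): a dict with "K" (3x3 intrinsics, pixels), "R" (3x3) and "t" (3): a world point X has camera coordinates R X + t; the wrist camera has in their place "T_tool_cam" (4x4, takes a point from camera to tool coordinates, whose origin is the TCP and whose axes are the flange's). Camera axes: x right, y down, z forward; pixel columns grow to the right and rows downward; lengths in m; the calibration is good to about 2 mm. A picture is of the moment at which its call begins: read the wrist's pose just before it. calibration takes no time and is no camera call.
- manip.close_job(): hands the job in; it is judged then, once.
The state is a dict: "time_s": time; "joints": joint angles; "joint_velocities": joint speeds; "tau": joint torques, N m; "tcp_pos": TCP position; "orientation": TCP orientation; "ft_force": force on the tool from outside, world axes, zero at the start; "torque": the same for the moment, N m; "width": finger opening in m; "gripper_force": force on a finger pad.
Only numpy, scipy, OpenCV 4.12 (cv2) and the standard library are available. Lean on these libraries where they do the work, as an engineer would, in place of code of your own. Each camera call takes 0.05 s, during which the arm holds its last target. There are 200 camera calls.

## Working session

There is one attempt and no reset: what is moved stays moved. The work goes in short steps, Python scripts to look and compute and a tool call to move; the robot and the scene stay as the last step left them, time stands still between calls to the robot, and variables do not carry over. Pictures are saved under pics/ and viewed, at most 10 in all, crops included, and the job is handed in when it is done.

Besides the shell and the picture viewer there is one more tool, called after "Call:" by a JSON object that holds its "fn" and its "kwargs", one argument or row to a line. carry_out: Moves the arm, as the interface text tells. Its arguments: {"type":"object","properties":{"rows":{"type":"array"},"force":{"type":"number"}},"required":["rows"]}

```bash
mkdir -p pics; ls; python3 - <<'E'
from station import manip
import cv2,numpy as np
np.set_printoptions(precision=4,suppress=True)
s=manip.sense();print(s['time_s'],s['tcp_pos'],np.array(s['orientation']),s['width'],s['ft_force'],manip.grasp_offset)
for n in('scene','top'):
    cv2.imwrite(f'pics/{n}0.png',manip.camera(n)[:,:,::-1]);c=manip.calibration(n);print(n,{k:np.array(v) for k,v in c.items()})
a=[cv2.imread(f'pics/{n}0.png') for n in('scene','top')]
print(manip.calibration('wrist'))
E
```

```text
pics
0.0 [0.3044 0.6571 0.2301] [[-0.9074  0.4203 -0.0008]
 [ 0.4203  0.9074 -0.0021]
 [-0.0001 -0.0022 -1.    ]] 0.08546784856432683 [ 0.3373 -0.0876 -0.4601] 0.0187
scene {'K': array([[497.4026,   0.    , 278.1024],
       [  0.    , 497.4026, 201.1433],
       [  0.    ,   0.    ,   1.    ]]), 'R': array([[-0.8534, -0.5213, -0.002 ],
       [-0.3685,  0.606 , -0.7049],
       [ 0.3687, -0.6009, -0.7093]]), 't': array([0.4855, 0.3326, 0.7268])}
top {'K': array([[424.0197,   0.    , 288.6363],
       [  0.    , 424.0197, 204.1213],
       [  0.    ,   0.    ,   1.    ]]), 'R': array([[ 0.0093, -0.9999, -0.0044],
       [-0.995 , -0.0088, -0.0993],
       [ 0.0993,  0.0053, -0.995 ]]), 't': array([-0.0853,  0.6135,  0.9887])}
{'K': array([[341.7487,   0.    , 279.3566],
       [  0.    , 341.7487, 203.3315],
       [  0.    ,   0.    ,   1.    ]]), 'T_tool_cam': array([[ 0.0011, -0.9632, -0.2689,  0.0681],
       [ 1.    ,  0.0009,  0.0007,  0.0004],
       [-0.0004, -0.2689,  0.9632, -0.1424],
       [ 0.    ,  0.    ,  0.    ,  1.    ]])}
```

View pics/top0.png

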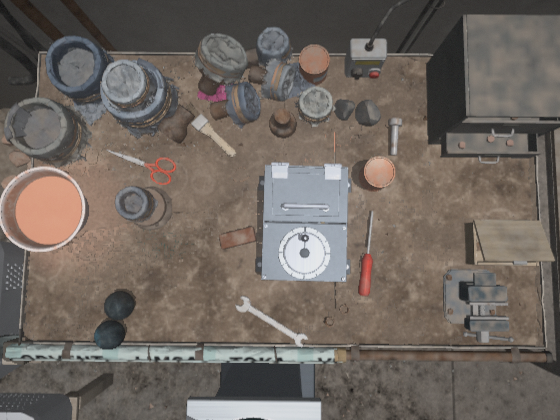

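View pics/scene0.png

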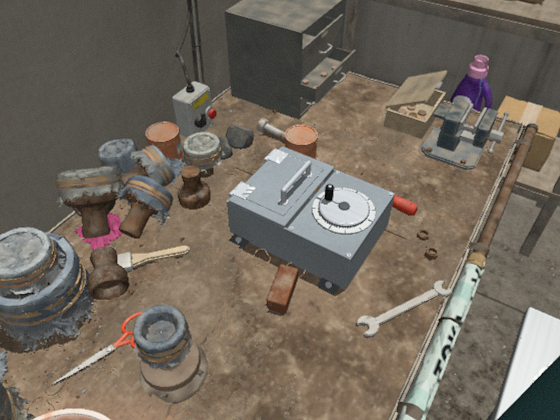

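The top view shows the box around (305,223), with the dial at (304,253), the knob just above it at (304,238) and the lid bar at (305,207). The tin is at (379,172), the screwdriver at (367,255) and the bar at (237,237).

```bash
cat > h.py <<'E'
from station import manip
import cv2,numpy as np
np.set_printoptions(precision=4,suppress=True)
def ray(n,uv,z):
    c=manip.calibration(n);K,R,t=(np.array(c[k]) for k in 'KRt')
    C=-R.T@t; d=R.T@np.linalg.inv(K)@[uv[0],uv[1],1]
    return C+d*(z-C[2])/d[2]
def proj(n,X):
    c=manip.calibration(n);K,R,t=(np.array(c[k]) for k in 'KRt')
    p=K@(R@np.array(X)+t);return p[:2]/p[2]
def blob(m,mn=15):
    k,l,st,ce=cv2.connectedComponentsWithStats(m.astype('uint8'));return [(st[i],ce[i],l==i) for i in range(1,k) if st[i,4]>=mn]
E
python3 - <<'E'
from h import *
for n,(x0,y0,x1,y1) in dict(top=(255,155,360,290),scene=(220,140,420,295)).items():
    im=cv2.imread(f'pics/{n}0.png');hsv=cv2.cvtColor(im,cv2.COLOR_BGR2HSV)
    M=np.zeros(im.shape[:2],bool);M[y0:y1,x0:x1]=1
    V=hsv[...,2]
    for name,m in(('white',(V>190)&M),('black',(V<45)&M)):
        for st,ce,mm in blob(m,12):
            print(n,name,st,ce)
            if name=='white' and st[4]>600:
                h=cv2.convexHull(np.argwhere(mm)[:,::-1].astype(np.int32)); e=cv2.fitEllipse(h)
                w=np.array([ray(n,p[0],.102) for p in h]); 
                (cx,cy),r=cv2.minEnclosingCircle(w[:,:2].astype(np.float32)*1000);print('  dial',e,ray(n,e[0],.102),cx,cy,r)
im=cv2.imread('pics/top0.png')[160:290,250:365];a=cv2.resize(im,None,fx=4.4,fy=4.4,interpolation=cv2.INTER_CUBIC);cv2.imwrite('pics/c.png',a)
E
```

```text
top white [272 163  17  16 232] [279.7241 170.7241]
top white [324 164  17  16 243] [332.3909 171.893 ]
top white [285 204  44   8 107] [307.8692 205.9159]
top white [ 279  227   52   53 1799] [304.7615 253.7638]
  dial ((304.2034912109375, 252.72608947753906), (51.46491241455078, 52.52412796020508), 166.61109924316406) [ 0.4995 -0.1155  0.102 ] 500.02362060546875 -115.44336700439453 57.875850677490234
scene white [289 140  26   5  79] [301.2658 141.4051]
scene white [265 149  23  15 194] [276.7216 155.7268]
scene white [282 160  29  31 128] [295.7109 175.1328]
scene white [308 172   5   5  12] [310.25   174.6667]
scene white [230 182  26  18 223] [242.6502 189.8789]
scene white [ 312  187   64   46 1682] [345.8228 210.3728]
  dial ((343.5618896484375, 209.8069610595703), (44.917728424072266, 63.19271469116211), 97.8099365234375) [ 0.4937 -0.1042  0.102 ] 495.2740173339844 -106.47521209716797 57.44478988647461
scene white [318 191   7   7  25] [320.96 194.2 ]
scene white [394 196  22  12  95] [404.3158 201.4105]
scene white [347 253   4   4  14] [348.5    254.2857]
scene black [325 185   8  16  94] [328.5426 193.2766]
```

View pics/c.png

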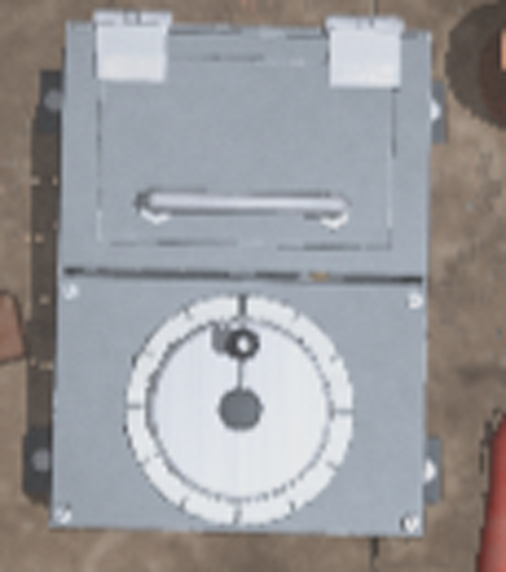

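Call:
{"fn": "carry_out", "kwargs": {
  "rows": [
    {"dr": [0,0,-8],"slide": [-40,-46,0],"fingers": 0},
    {"dr": [0,0,-16],"slide": [-80,-92,0],"fingers": 0},
    {"dr": [0,0,-25],"slide": [-120,-138,0],"fingers": 0},
    {"dr": [0,0,-25],"slide": [-160,-184,0],"fingers": 0},
    {"dr": [0,0,-25],"slide": [-200,-230,0],"fingers": 0}
  ]
}}

```text
time_s: 0.72
tcp_pos: [0.3899, 0.3628, 0.2311]
orientation: [[-1.0, -0.002, -0.0], [-0.002, 1.0, -0.0], [0.0, -0.0, -1.0]]
ft_force: [0.9, 0.2, 0.4]
width: 0.0428
gripper_force: 0.0
```

Call:
{"fn": "carry_out", "kwargs": {
  "rows": [
    {"dr": [0,0,0],"slide": [-15,-55,0],"fingers": 0},
    {"dr": [0,0,0],"slide": [-30,-110,0],"fingers": 0},
    {"dr": [0,0,0],"slide": [-48,-165,0],"fingers": 0},
    {"dr": [0,0,0],"slide": [-65,-220,0],"fingers": 0},
    {"dr": [0,0,0],"slide": [-80,-275,0],"fingers": 0}
  ]
}}

```text
time_s: 1.35
tcp_pos: [0.4706, 0.0885, 0.2313]
orientation: [[-1.0, -0.003, 0.0], [-0.003, 1.0, 0.0], [-0.0, 0.0, -1.0]]
ft_force: [1.7, 0.9, -0.3]
width: 0.0427
gripper_force: 0.0
```

Call:
{"fn": "carry_out", "kwargs": {
  "rows": [
    {"dr": [0,0,0],"slide": [-15,-55,0],"fingers": 0},
    {"dr": [0,0,0],"slide": [-30,-110,0],"fingers": 0},
    {"dr": [0,0,0],"slide": [-45,-165,0],"fingers": 0},
    {"dr": [0,0,0],"slide": [-60,-204,0],"fingers": 0},
    {"dr": [0,0,0],"slide": [-60,-204,0],"fingers": 0}
  ]
}}

```text
time_s: 1.98
tcp_pos: [0.5313, -0.118, 0.2312]
orientation: [[-1.0, 0.005, 0.001], [0.005, 1.0, -0.002], [-0.001, -0.002, -1.0]]
ft_force: [-0.5, 0.8, 0.0]
width: 0.0424
gripper_force: 0.0
```

```bash
python3 - <<'E'
from h import *
import pickle
s=manip.sense();im=manip.camera('wrist');print(s['tcp_pos'],s['time_s'],s['width'])
pickle.dump((s,im),open('w1.pkl','wb'));cv2.imwrite('pics/w1.png',im[:,:,::-1])
E
```

```text
[ 0.5313 -0.118   0.2312] 1.975 0.042406297011948355
```

View pics/w1.png

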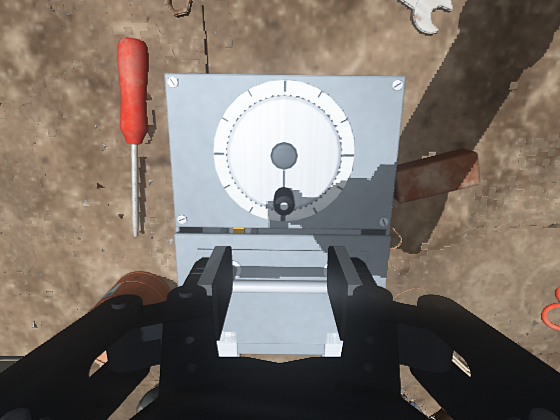

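The wrist view shows the hub at (284,155), the bezel about (284,150), the knob top near (284,208) and the case screws at (173,82), (397,86), (182,219) and (383,222). The bar runs along row 285.

```bash
cat >> h.py <<'E'
def wray(s,uv,z):
    c=manip.calibration('wrist');K,T=np.array(c['K']),np.array(c['T_tool_cam']);Rt=np.array(s['orientation']);p=np.array(s['tcp_pos'])
    C=p+Rt@T[:3,3];d=Rt@T[:3,:3]@np.linalg.inv(K)@[uv[0],uv[1],1]
    return C+d*(z-C[2])/d[2]
E
python3 - <<'E'
from h import *
import pickle
s,im=pickle.load(open('w1.pkl','rb'));g=cv2.cvtColor(im,cv2.COLOR_RGB2GRAY)
# hub
sub=np.zeros_like(g,bool);sub[135:178,262:307]=1
for st,ce,m in blob((g<150)&sub,150): print('hub',st,ce,ray and wray(s,ce,.106))
# bezel outer edge: radial scan from ellipse centre
pts=[]
c0=np.array([284.,152]);
w0=wray(s,c0,.102)
edges=[]
for st,ce,m in blob((g>205),2000):
    print('white',st,ce)
    h=cv2.convexHull(np.argwhere(m)[:,::-1].astype(np.int32))[:,0]
    w=np.array([wray(s,p,.102)[:2] for p in h if p[1]<185])
    A=np.c_[2*w,np.ones(len(w))];x=np.linalg.lstsq(A,(w**2).sum(1),rcond=None)[0]
    print('bezel circ',x[:2],np.sqrt(x[2]+x[:2]@x[:2]),len(w))
# screws
for (u,v) in((173,82),(397,86),(182,219),(383,222)):
    r=g[v-10:v+11,u-10:u+11].astype(float);th=np.median(r)+25
    for st,ce,m in blob(r>th,8): q=(ce[0]+u-10,ce[1]+v-10);print('screw',q,st[4],wray(s,q,.09))
# front edge, gap rows
for name,(r0,r1) in dict(front=(65,82)).items():
    P=[]
    for u in range(190,385,5):
        d=np.diff(cv2.GaussianBlur(im[...,2],(3,3),0)[r0:r1,u].astype(float));P.append(wray(s,(u,r0+d.argmax()+.5),.09)[:2])
    P=np.array(P);f=np.polyfit(P[:,1],P[:,0],1);print(name,f,P[:,0].std())
for (n,uv,z) in(('knobtop',(284,207),.135),('6mark',(285,87),.102),('9',(347,155),.102),('3',(221,152),.102)):print(n,wray(s,uv,z))
cv2.imwrite('pics/w1c.png',cv2.resize(im[70:235,160:410,::-1],None,fx=3.2,fy=3.2,interpolation=cv2.INTER_CUBIC))
# top view hub/bar
t=cv2.imread('pics/top0.png',0)
for uv,z in(((304.8,253),.106),((305.2,238.2),.135),((283.6,205.5),.126),((328.4,207),.126)):print('top',ray('top',uv,z))
E
```

```text
hub [271 142  27  28 472] [284.4936 156.2267] [ 0.5    -0.1136  0.106 ]
white [  165    75   190   145 16901] [259.8662 132.0855]
bezel circ [ 0.4943 -0.1367] 0.07422391907692298 15
screw (np.float64(171.75384615384615), np.float64(81.55384615384615)) 65 [ 0.4434 -0.2018  0.09  ]
screw (np.float64(397.0857142857143), np.float64(84.42857142857143)) 70 [ 0.4461 -0.0251  0.09  ]
screw (np.float64(181.14893617021278), np.float64(219.08510638297872)) 47 [ 0.5567 -0.2036  0.09  ]
screw (np.float64(383.3529411764706), np.float64(221.1764705882353)) 34 [ 0.5592 -0.027   0.09  ]
front [0.0162 0.4403] 0.0007368455052489248
knobtop [ 0.5329 -0.1143  0.135 ]
6mark [ 0.4484 -0.1132  0.102 ]
9 [ 0.4997 -0.064   0.102 ]
3 [ 0.497  -0.1638  0.102 ]
top [ 0.499  -0.1167  0.106 ]
top [ 0.5309 -0.1164  0.135 ]
top [ 0.6016 -0.0693  0.126 ]
top [ 0.5991 -0.1668  0.126 ]
```

View pics/w1c.png

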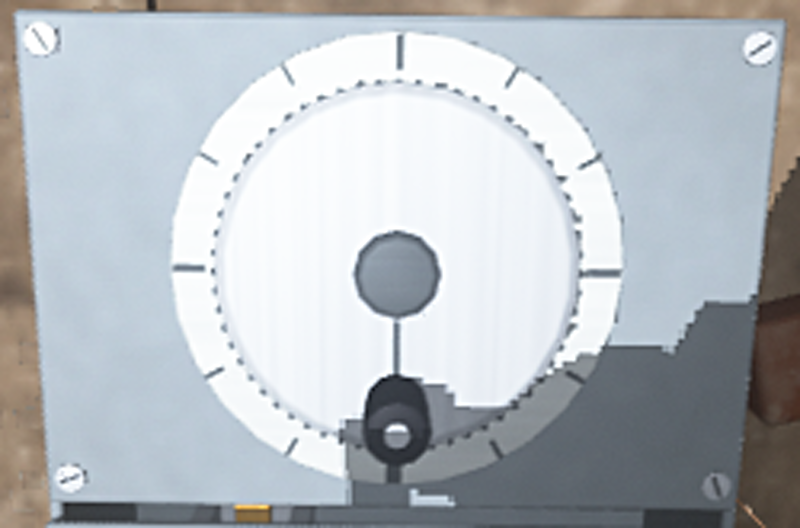

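Call:
{"fn": "carry_out", "kwargs": {
  "rows": [
    {"dr": [0,0,0],"slide": [-1,1,40],"fingers": 0},
    {"dr": [0,0,0],"slide": [-1,3,70],"fingers": 0},
    {"dr": [0,0,0],"slide": [-1,3,85],"fingers": 0},
    {"dr": [0,0,0],"slide": [-1,3,90],"fingers": 0},
    {"dr": [0,0,0],"slide": [-1,3,90],"fingers": 0}
  ]
}}

```text
time_s: 2.65
tcp_pos: [0.5321, -0.1103, 0.1417]
orientation: [[-1.0, -0.003, 0.001], [-0.003, 1.0, 0.0], [-0.001, 0.0, -1.0]]
ft_force: [-0.4, -0.9, -0.2]
width: 0.0428
gripper_force: 0.0
```

Call:
{"fn": "carry_out", "kwargs": {
  "rows": [
    {"dr": [0,0,0],"slide": [0,0,0],"fingers": 0},
    {"dr": [0,0,0],"slide": [0,0,0],"fingers": 0}
  ]
}}

```text
time_s: 2.9
tcp_pos: [0.5323, -0.1107, 0.1421]
orientation: [[-1.0, -0.002, 0.002], [-0.002, 1.0, -0.0], [-0.002, -0.0, -1.0]]
ft_force: [0.6, 0.2, -0.1]
width: 0.0425
gripper_force: 0.0
```

```bash
python3 - <<'E'
from h import *
import pickle
s=manip.sense();im=manip.camera('wrist');print(s['tcp_pos'],np.abs(s['joint_velocities']).max(),np.array(s['orientation']))
pickle.dump((s,im),open('w2.pkl','wb'));cv2.imwrite('pics/w2.png',im[:,:,::-1])
g=cv2.cvtColor(im,cv2.COLOR_RGB2GRAY)
for st,ce,m in blob(g<60,100): print(st,ce)
c=manip.calibration('wrist');K,T=np.array(c['K']),np.array(c['T_tool_cam'])
for p in((0,0,.0067,),(0,0,0)):
    q=T[:3,:3].T@(np.array(p)-T[:3,3]);q=K@q;print(q[:2]/q[2])
E
```

```text
[ 0.5323 -0.1107  0.1421] 0.005187789149064715 [[-1.     -0.0024  0.0017]
 [-0.0024  1.     -0.0002]
 [-0.0017 -0.0002 -1.    ]]
[168   0   7  54 126] [171.4841  27.3254]
[  427     0   133   233 12345] [510.2501 111.5914]
[  77   12   26  141 1173] [89.2762 78.8926]
[ 87 169  10  34 115] [ 90.7043 181.0174]
[ 253  221   36   48 1148] [270.1098 244.1463]
[    0   246   560   174 54081] [279.6648 361.1528]
[421 254  34  32 270] [434.6741 271.2741]
[123 272  50  10 378] [148.3942 276.5847]
[278.3175 256.8322]
[278.2802 263.0191]
```

View pics/w2.png

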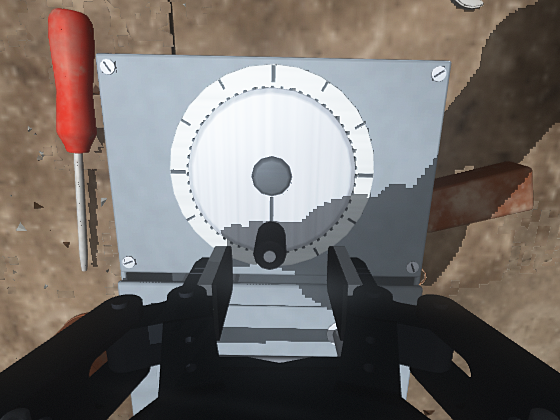

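The knob's top is at (270,257), while the TCP axis projects to (278,257) at that height, so the knob is 4 mm to -y. The reading in x is right.

Call:
{"fn": "carry_out", "kwargs": {
  "rows": [
    {"dr": [0,0,0],"slide": [0,-4,5],"fingers": 0},
    {"dr": [0,0,0],"slide": [0,-4,20],"fingers": 0},
    {"dr": [0,0,0],"slide": [0,-4,32],"fingers": 0},
    {"dr": [0,0,0],"slide": [0,-4,34],"fingers": 0},
    {"dr": [0,0,0],"slide": [0,-4,34],"fingers": -0.3}
  ],
  "force": 40
}}

```text
time_s: 3.58
tcp_pos: [0.5316, -0.1145, 0.1068]
orientation: [[-1.0, -0.003, -0.001], [-0.003, 1.0, 0.0], [0.001, 0.0, -1.0]]
ft_force: [0.5, 0.3, -0.1]
width: 0.0301
gripper_force: 0.0
```

Call:
{"fn": "carry_out", "kwargs": {
  "rows": [
    {"dr": [0,0,0],"slide": [0,0,0],"fingers": -1},
    {"dr": [0,0,0],"slide": [0,0,0],"fingers": -1},
    {"dr": [0,0,0],"slide": [0,0,0],"fingers": -1},
    {"dr": [0,0,0],"slide": [0,0,0],"fingers": -1}
  ],
  "force": 40
}}

```text
time_s: 4.08
tcp_pos: [0.532, -0.1146, 0.1076]
orientation: [[-1.0, -0.003, 0.001], [-0.003, 1.0, -0.0], [-0.001, -0.0, -1.0]]
ft_force: [0.8, -0.7, 0.1]
width: 0.0146
gripper_force: 39.1
```

```bash
python3 - <<'E'
from h import *
import pickle
s,im=pickle.load(open('w2.pkl','rb'));g=cv2.cvtColor(im,cv2.COLOR_RGB2GRAY)
sub=np.zeros_like(g,bool);sub[155:195,248:295]=1
for st,ce,m in blob((g<150)&sub,150): print('hub',st,ce,wray(s,ce,.106))
for (u,v) in((108,66),(438,74),(128,262),(412,268)):
    r=g[v-10:v+11,u-10:u+11].astype(float)
    for st,ce,m in blob(r>np.median(r)+25,8): q=(ce[0]+u-10,ce[1]+v-10);print('screw',q,st[4],wray(s,q,.09))
print('knobtop',wray(s,(270,257),.135))
R=32;f=lambda a:R*np.array([-np.cos(np.radians(a-.9)),np.sin(np.radians(a-.9))])
for a in (-8,-16,-24,-32,-40): print(a,f(a)-f(0))
E
```

```text
hub [ 252  156   40   39 1223] [271.354  175.4571] [ 0.499  -0.1146  0.106 ]
screw (np.float64(106.68888888888888), np.float64(66.02222222222223)) 135 [ 0.4434 -0.2022  0.09  ]
screw (np.float64(438.63194444444446), np.float64(73.15277777777777)) 144 [ 0.4463 -0.0255  0.09  ]
screw (np.float64(127.98837209302326), np.float64(261.9767441860465)) 86 [ 0.557  -0.2041  0.09  ]
screw (np.float64(411.9746835443038), np.float64(266.88607594936707)) 79 [ 0.5597 -0.0274  0.09  ]
knobtop [ 0.5327 -0.1147  0.135 ]
-8 [ 0.3813 -4.4481]
-16 [ 1.378  -8.7998]
-24 [  2.9706 -12.9705]
-32 [  5.1282 -16.8789]
-40 [  7.8087 -20.4491]
```

Call:
{"fn": "carry_out", "kwargs": {
  "rows": [
    {"dr": [0,0,0],"slide": [0.4,-4.4,0],"fingers": -1},
    {"dr": [0,0,0],"slide": [1.4,-8.8,0],"fingers": -1},
    {"dr": [0,0,0],"slide": [3.0,-13.0,0],"fingers": -1},
    {"dr": [0,0,0],"slide": [5.1,-16.9,0],"fingers": -1},
    {"dr": [0,0,0],"slide": [7.8,-20.4,0],"fingers": -1}
  ]
}}

```text
time_s: 4.7
tcp_pos: [0.5247, -0.1356, 0.1076]
orientation: [[-1.0, -0.002, 0.002], [-0.002, 1.0, -0.0], [-0.002, -0.0, -1.0]]
ft_force: [1.7, 0.7, 1.5]
width: 0.0146
gripper_force: 39.3
```

```bash
python3 - <<'E'
from h import *
R=32;f=lambda a:R*np.array([-np.cos(np.radians(a-.9)),np.sin(np.radians(a-.9))])
for st,seq in ((-40,[-150]),(-150,[-270]),(-270,[-390]),(-390,[-510])):
    d=(seq[0]-st)/5
    print(st,seq,[list(np.round(f(st+d*i)-f(st),1)) for i in range(1,6)])
E
```

```text
-40 [-150] [[np.float64(9.6), np.float64(-7.5)], [np.float64(21.3), np.float64(-10.9)], [np.float64(33.5), np.float64(-9.7)], [np.float64(44.3), np.float64(-4.0)], [np.float64(52.1), np.float64(5.4)]]
-150 [-270] [[np.float64(3.9), np.float64(12.7)], [np.float64(2.3), np.float64(25.9)], [np.float64(-4.5), np.float64(37.3)], [np.float64(-15.4), np.float64(45.0)], [np.float64(-28.5), np.float64(47.6)]]
-270 [-390] [[np.float64(-13.0), np.float64(-3.0)], [np.float64(-23.6), np.float64(-11.0)], [np.float64(-30.1), np.float64(-22.6)], [np.float64(-31.3), np.float64(-35.8)], [np.float64(-27.0), np.float64(-48.4)]]
-390 [-510] [[np.float64(9.1), np.float64(-9.7)], [np.float64(21.3), np.float64(-15.0)], [np.float64(34.6), np.float64(-14.8)], [np.float64(46.7), np.float64(-9.2)], [np.float64(55.4), np.float64(0.9)]]
```

Call:
{"fn": "carry_out", "kwargs": {
  "rows": [
    {"dr": [0,0,0],"slide": [9.6,-7.5,0],"fingers": -1},
    {"dr": [0,0,0],"slide": [21.3,-10.9,0],"fingers": -1},
    {"dr": [0,0,0],"slide": [33.5,-9.7,0],"fingers": -1},
    {"dr": [0,0,0],"slide": [44.3,-4.0,0],"fingers": -1},
    {"dr": [0,0,0],"slide": [52.1,5.4,0],"fingers": -1}
  ]
}}

```text
time_s: 5.32
tcp_pos: [0.4713, -0.1296, 0.1075]
orientation: [[-1.0, -0.002, 0.001], [-0.002, 1.0, -0.001], [-0.001, -0.001, -1.0]]
ft_force: [4.4, -1.5, 2.1]
width: 0.0145
gripper_force: 39.4
```

Call:
{"fn": "carry_out", "kwargs": {
  "rows": [
    {"dr": [0,0,0],"slide": [3.9,12.7,0],"fingers": -1},
    {"dr": [0,0,0],"slide": [2.3,25.9,0],"fingers": -1},
    {"dr": [0,0,0],"slide": [-4.5,37.3,0],"fingers": -1},
    {"dr": [0,0,0],"slide": [-15.4,45.0,0],"fingers": -1},
    {"dr": [0,0,0],"slide": [-28.5,47.6,0],"fingers": -1}
  ]
}}

```text
time_s: 5.95
tcp_pos: [0.4991, -0.0829, 0.1074]
orientation: [[-1.0, -0.002, -0.004], [-0.002, 1.0, -0.002], [0.004, -0.002, -1.0]]
ft_force: [-1.7, -8.9, 8.3]
width: 0.0145
gripper_force: 40.1
```

Call:
{"fn": "carry_out", "kwargs": {
  "rows": [
    {"dr": [0,0,0],"slide": [-13.0,-3.0,0],"fingers": -1},
    {"dr": [0,0,0],"slide": [-23.6,-11.0,0],"fingers": -1},
    {"dr": [0,0,0],"slide": [-30.1,-22.6,0],"fingers": -1},
    {"dr": [0,0,0],"slide": [-31.3,-35.8,0],"fingers": -1},
    {"dr": [0,0,0],"slide": [-27.0,-48.4,0],"fingers": -1}
  ]
}}

```text
time_s: 6.58
tcp_pos: [0.5296, -0.1275, 0.1075]
orientation: [[-1.0, -0.006, 0.002], [-0.006, 1.0, 0.002], [-0.002, 0.002, -1.0]]
ft_force: [3.6, 2.5, 3.8]
width: 0.0145
gripper_force: 39.9
```

```bash
python3 - <<'E'
from h import *
R=32;f=lambda a:R*np.array([-np.cos(np.radians(a-.9)),np.sin(np.radians(a-.9))])
def pr(st,seq): print(st,seq,[[float(x) for x in np.round(f(a)-f(st),1)] for a in seq])
pr(-510,np.linspace(-534,-630,5));pr(-630,np.linspace(-654,-750,5));pr(-750,[-774,-798,-818,-834,-846]);pr(-846,[-855,-862,-866,-868,-868])
E
```

```text
-510 [-534. -558. -582. -606. -630.] [[3.9, 12.7], [2.3, 25.9], [-4.5, 37.3], [-15.4, 45.0], [-28.5, 47.6]]
-630 [-654. -678. -702. -726. -750.] [[-13.0, -3.0], [-23.6, -11.0], [-30.1, -22.6], [-31.3, -35.8], [-27.0, -48.4]]
-750 [-774, -798, -818, -834, -846] [[9.1, -9.7], [21.3, -15.0], [32.4, -15.2], [40.9, -12.6], [46.7, -9.2]]
-846 [-855, -862, -866, -868, -868] [[3.8, 3.3], [6.3, 6.3], [7.6, 8.1], [8.2, 9.1], [8.2, 9.1]]
```

Call:
{"fn": "carry_out", "kwargs": {
  "rows": [
    {"dr": [0,0,0],"slide": [9.1,-10.2,0],"fingers": -1},
    {"dr": [0,0,0],"slide": [21.3,-15.5,0],"fingers": -1},
    {"dr": [0,0,0],"slide": [34.6,-15.3,0],"fingers": -1},
    {"dr": [0,0,0],"slide": [46.7,-9.7,0],"fingers": -1},
    {"dr": [0,0,0],"slide": [55.4,0.4,0],"fingers": -1}
  ]
}}

```text
time_s: 7.2
tcp_pos: [0.4715, -0.13, 0.1075]
orientation: [[-1.0, -0.002, 0.001], [-0.002, 1.0, -0.0], [-0.001, -0.0, -1.0]]
ft_force: [5.2, -1.1, 2.3]
width: 0.0149
gripper_force: 39.7
```

Call:
{"fn": "carry_out", "kwargs": {
  "rows": [
    {"dr": [0,0,0],"slide": [3.9,12.7,0],"fingers": -1},
    {"dr": [0,0,0],"slide": [2.3,25.9,0],"fingers": -1},
    {"dr": [0,0,0],"slide": [-4.5,37.3,0],"fingers": -1},
    {"dr": [0,0,0],"slide": [-15.4,45.0,0],"fingers": -1},
    {"dr": [0,0,0],"slide": [-28.5,47.6,0],"fingers": -1}
  ]
}}

```text
time_s: 7.82
tcp_pos: [0.4972, -0.0831, 0.1073]
orientation: [[-1.0, -0.002, -0.007], [-0.002, 1.0, -0.001], [0.007, -0.001, -1.0]]
ft_force: [-3.5, -7.5, 12.2]
width: 0.0144
gripper_force: 40.7
```

Call:
{"fn": "carry_out", "kwargs": {
  "rows": [
    {"dr": [0,0,0],"slide": [-13.0,-3.0,0],"fingers": -1},
    {"dr": [0,0,0],"slide": [-23.6,-11.0,0],"fingers": -1},
    {"dr": [0,0,0],"slide": [-30.1,-22.6,0],"fingers": -1},
    {"dr": [0,0,0],"slide": [-31.3,-35.8,0],"fingers": -1},
    {"dr": [0,0,0],"slide": [-27.0,-48.4,0],"fingers": -1}
  ]
}}

```text
time_s: 8.45
tcp_pos: [0.5295, -0.1277, 0.1075]
orientation: [[-1.0, -0.006, 0.002], [-0.006, 1.0, 0.002], [-0.002, 0.002, -1.0]]
ft_force: [4.7, 1.9, 4.7]
width: 0.0148
gripper_force: 40.0
```

Call:
{"fn": "carry_out", "kwargs": {
  "rows": [
    {"dr": [0,0,0],"slide": [9.1,-9.7,0],"fingers": -1},
    {"dr": [0,0,0],"slide": [21.3,-15.0,0],"fingers": -1},
    {"dr": [0,0,0],"slide": [32.4,-15.2,0],"fingers": -1},
    {"dr": [0,0,0],"slide": [40.9,-12.6,0],"fingers": -1},
    {"dr": [0,0,0],"slide": [46.7,-9.2,0],"fingers": -1}
  ]
}}

```text
time_s: 9.07
tcp_pos: [0.4798, -0.1401, 0.1074]
orientation: [[-1.0, -0.002, -0.002], [-0.002, 1.0, -0.0], [0.002, -0.0, -1.0]]
ft_force: [1.4, -2.5, 7.2]
width: 0.0142
gripper_force: 40.1
```

Call:
{"fn": "carry_out", "kwargs": {
  "rows": [
    {"dr": [0,0,0],"slide": [3.8,3.3,0],"fingers": -1},
    {"dr": [0,0,0],"slide": [6.3,6.3,0],"fingers": -1},
    {"dr": [0,0,0],"slide": [7.6,8.1,0],"fingers": -1},
    {"dr": [0,0,0],"slide": [8.2,9.1,0],"fingers": -1},
    {"dr": [0,0,0],"slide": [8.2,9.1,0],"fingers": -1}
  ]
}}

```text
time_s: 9.7
tcp_pos: [0.4717, -0.1301, 0.1074]
orientation: [[-1.0, -0.003, -0.002], [-0.003, 1.0, 0.0], [0.002, 0.0, -1.0]]
ft_force: [1.2, -1.3, 8.1]
width: 0.0147
gripper_force: 40.1
```

```bash
python3 - <<'E'
from h import *
import pickle
s=manip.sense();im=manip.camera('wrist');p=np.array(s['tcp_pos']);print(p,s['ft_force'])
pickle.dump((s,im),open('w3.pkl','wb'))
for c in((.4999,-.1148),(.4995,-.1144),(.5003,-.1148)): d=p[:2]-c;print(c,np.hypot(*d),np.degrees(np.arctan2(d[1],d[0]))+.9)
cv2.imwrite('pics/w3.png',im[:,:,::-1]);cv2.imwrite('pics/t3.png',manip.camera('top')[:,:,::-1])
E
```

```text
[ 0.4717 -0.1301  0.1074] [ 1.245  -1.2744  8.1372]
(0.4999, -0.1148) 0.03211780350991043 -150.56743696500152
(0.4995, -0.1144) 0.03196205246643138 -149.59492754771702
(0.5003, -0.1148) 0.03246978396981413 -150.9045867732185
```

View pics/w3.png

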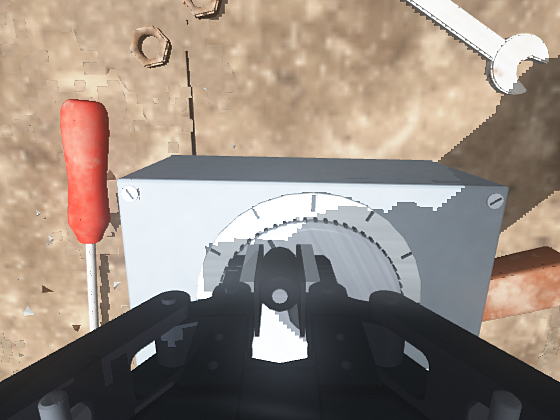

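```bash
python3 - <<'E'
from h import *
R=32;f=lambda a:R*np.array([-np.cos(np.radians(a-.9)),np.sin(np.radians(a-.9))])
def pr(st,seq): print(st,seq,[[float(x) for x in np.round(f(a)-f(st),1)] for a in seq])
pr(-868,[-850,-826,-802,-778,-754]);pr(-754,np.linspace(-730,-634,5));pr(-634,np.linspace(-610,-514,5));pr(-514,[-490,-466,-446,-430,-418]);pr(-418,[-409,-402,-398,-396,-396])
E
```

```text
-868 [-850, -826, -802, -778, -754] [[-6.4, -7.7], [-18.1, -14.1], [-31.4, -15.2], [-43.9, -10.9], [-53.6, -1.8]]
-754 [-730. -706. -682. -658. -634.] [[-5.2, 12.3], [-4.9, 25.6], [0.7, 37.6], [10.8, 46.3], [23.5, 50.2]]
-634 [-610. -586. -562. -538. -514.] [[13.2, -1.6], [24.6, -8.5], [32.2, -19.4], [34.7, -32.5], [31.7, -45.5]]
-514 [-490, -466, -446, -430, -418] [[-8.0, -10.6], [-19.7, -17.0], [-30.7, -18.4], [-39.4, -16.7], [-45.5, -13.8]]
-418 [-409, -402, -398, -396, -396] [[-4.1, 2.9], [-6.9, 5.6], [-8.4, 7.3], [-9.1, 8.2], [-9.1, 8.2]]
```

Call:
{"fn": "carry_out", "kwargs": {
  "rows": [
    {"dr": [0,0,0],"slide": [-6.4,-7.7,0],"fingers": -1},
    {"dr": [0,0,0],"slide": [-18.1,-14.1,0],"fingers": -1},
    {"dr": [0,0,0],"slide": [-31.4,-15.2,0],"fingers": -1},
    {"dr": [0,0,0],"slide": [-43.9,-10.9,0],"fingers": -1},
    {"dr": [0,0,0],"slide": [-53.6,-1.8,0],"fingers": -1}
  ]
}}

```text
time_s: 10.42
tcp_pos: [0.5253, -0.1347, 0.1074]
orientation: [[-1.0, -0.0, -0.002], [-0.0, 1.0, -0.003], [0.002, -0.003, -1.0]]
ft_force: [0.9, -4.1, 7.9]
width: 0.0149
gripper_force: 40.3
```

Call:
{"fn": "carry_out", "kwargs": {
  "rows": [
    {"dr": [0,0,0],"slide": [-5.2,12.3,0],"fingers": -1},
    {"dr": [0,0,0],"slide": [-4.9,25.6,0],"fingers": -1},
    {"dr": [0,0,0],"slide": [0.7,37.6,0],"fingers": -1},
    {"dr": [0,0,0],"slide": [10.8,46.3,0],"fingers": -1},
    {"dr": [0,0,0],"slide": [23.5,50.2,0],"fingers": -1}
  ]
}}

```text
time_s: 11.05
tcp_pos: [0.5019, -0.083, 0.1074]
orientation: [[-1.0, -0.003, -0.001], [-0.003, 1.0, -0.002], [0.001, -0.002, -1.0]]
ft_force: [3.5, -8.1, 5.5]
width: 0.0149
gripper_force: 40.1
```

Call:
{"fn": "carry_out", "kwargs": {
  "rows": [
    {"dr": [0,0,0],"slide": [13.2,-1.6,0],"fingers": -1},
    {"dr": [0,0,0],"slide": [24.6,-8.5,0],"fingers": -1},
    {"dr": [0,0,0],"slide": [32.2,-19.4,0],"fingers": -1},
    {"dr": [0,0,0],"slide": [34.7,-32.5,0],"fingers": -1},
    {"dr": [0,0,0],"slide": [31.7,-45.5,0],"fingers": -1}
  ]
}}

```text
time_s: 11.68
tcp_pos: [0.4696, -0.1259, 0.1073]
orientation: [[-1.0, -0.004, -0.004], [-0.004, 1.0, 0.003], [0.004, 0.003, -1.0]]
ft_force: [1.8, 4.8, 8.3]
width: 0.0143
gripper_force: 40.4
```

Call:
{"fn": "carry_out", "kwargs": {
  "rows": [
    {"dr": [0,0,0],"slide": [-8.0,-10.6,0],"fingers": -1},
    {"dr": [0,0,0],"slide": [-19.7,-17.0,0],"fingers": -1},
    {"dr": [0,0,0],"slide": [-30.7,-18.4,0],"fingers": -1},
    {"dr": [0,0,0],"slide": [-39.4,-16.7,0],"fingers": -1},
    {"dr": [0,0,0],"slide": [-45.5,-13.8,0],"fingers": -1}
  ]
}}

```text
time_s: 12.3
tcp_pos: [0.5136, -0.144, 0.1074]
orientation: [[-1.0, -0.0, -0.006], [-0.0, 1.0, -0.002], [0.006, -0.002, -1.0]]
ft_force: [-0.6, -5.7, 8.8]
width: 0.0148
gripper_force: 40.6
```

Call:
{"fn": "carry_out", "kwargs": {
  "rows": [
    {"dr": [0,0,0],"slide": [-4.1,2.9,0],"fingers": -1},
    {"dr": [0,0,0],"slide": [-6.9,5.6,0],"fingers": -1},
    {"dr": [0,0,0],"slide": [-8.4,7.3,0],"fingers": -1},
    {"dr": [0,0,0],"slide": [-9.1,8.2,0],"fingers": -1},
    {"dr": [0,0,0],"slide": [-9.1,8.2,0],"fingers": -1}
  ]
}}

```text
time_s: 12.92
tcp_pos: [0.5248, -0.1354, 0.1075]
orientation: [[-1.0, -0.001, -0.002], [-0.001, 1.0, -0.002], [0.002, -0.002, -1.0]]
ft_force: [2.7, -5.4, 7.4]
width: 0.0145
gripper_force: 40.3
```

```bash
cat >> h.py <<'E'
def ang():
    s=manip.sense();p=np.array(s['tcp_pos']);print(p,s['time_s'],np.array(s['ft_force']))
    for c in((.4999,-.1148),(.4995,-.1144),(.5003,-.1148)): d=p[:2]-c;print(c,np.hypot(*d),np.degrees(np.arctan2(d[1],d[0]))+.9)
E
python3 -c "
from h import *
ang()"
```

```text
[ 0.5248 -0.1354  0.1075] 12.925 [ 2.7333 -5.3753  7.3505]
(0.4999, -0.1148) 0.03226810569824191 -38.70781302108458
(0.4995, -0.1144) 0.03283133088158544 -38.80058361923542
(0.5003, -0.1148) 0.031960952538231724 -39.16497225760697
```

Call:
{"fn": "carry_out", "kwargs": {
  "rows": [
    {"dr": [0,0,0],"slide": [-0.8,1.2,0],"fingers": -1},
    {"dr": [0,0,0],"slide": [-1.6,2.4,0],"fingers": -1},
    {"dr": [0,0,0],"slide": [-2.4,3.6,0],"fingers": -1},
    {"dr": [0,0,0],"slide": [-2.4,3.6,0],"fingers": -1},
    {"dr": [0,0,0],"slide": [-2.4,3.6,0],"fingers": -1}
  ]
}}

```text
time_s: 13.55
tcp_pos: [0.5276, -0.1313, 0.1075]
orientation: [[-1.0, -0.002, -0.001], [-0.002, 1.0, -0.001], [0.001, -0.001, -1.0]]
ft_force: [3.4, -3.7, 6.3]
width: 0.0145
gripper_force: 40.2
```

```bash
python3 -c "
from h import *
ang()
cv2.imwrite('pics/w4.png',manip.camera('wrist')[100:,100:480,::-1])"
```

```text
[ 0.5276 -0.1313  0.1075] 13.55 [ 3.4441 -3.6536  6.3029]
(0.4999, -0.1148) 0.03221320521711539 -29.953133065271146
(0.4995, -0.1144) 0.03276202650223663 -30.19492624547684
(0.5003, -0.1148) 0.03187047153181316 -30.321922394301772
```

View pics/w4.png

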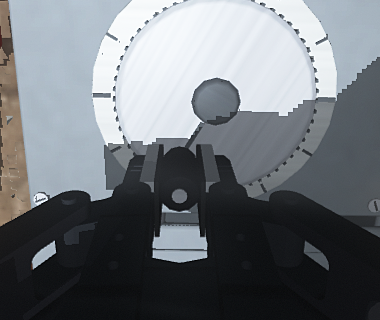

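```bash
python3 - <<'E'
from h import *
R=32;f=lambda a:R*np.array([-np.cos(np.radians(a-.9)),np.sin(np.radians(a-.9))])
def pr(st,seq): print(st,seq,[[float(x) for x in np.round(f(a)-f(st),1)] for a in seq])
pr(-30,[-36,-44,-52,-60,-68]);pr(-68,[-74,-79,-83,-86,-88]);pr(-88,np.arange(-91,-104,-3));pr(-103,[-105,-107,-109,-110]);
for a in (-110,-115,-120): print(a,f(a-1)-f(a))
E
```

```text
-30 [-36, -44, -52, -60, -68] [[1.9, -2.8], [4.8, -6.2], [8.2, -9.1], [11.9, -11.5], [15.9, -13.4]]
-68 [-74, -79, -83, -86, -88] [[3.2, -1.0], [5.9, -1.6], [8.1, -2.0], [9.8, -2.1], [10.9, -2.1]]
-88 [ -91  -94  -97 -100 -103] [[1.7, 0.0], [3.3, 0.1], [5.0, 0.3], [6.7, 0.6], [8.3, 0.9]]
-103 [-105, -107, -109, -110] [[1.1, 0.3], [2.1, 0.6], [3.2, 1.0], [3.7, 1.2]]
-110 [0.52   0.2038]
-115 [0.5003 0.2483]
-120 [0.4767 0.291 ]
```

Call:
{"fn": "carry_out", "kwargs": {
  "rows": [
    {"dr": [0,0,0],"slide": [1.9,-2.8,0],"fingers": -1},
    {"dr": [0,0,0],"slide": [4.8,-6.2,0],"fingers": -1},
    {"dr": [0,0,0],"slide": [8.2,-9.1,0],"fingers": -1},
    {"dr": [0,0,0],"slide": [11.9,-11.5,0],"fingers": -1},
    {"dr": [0,0,0],"slide": [15.9,-13.4,0],"fingers": -1}
  ]
}}

```text
time_s: 14.22
tcp_pos: [0.5129, -0.1444, 0.1075]
orientation: [[-1.0, -0.002, 0.002], [-0.002, 1.0, -0.001], [-0.002, -0.001, -1.0]]
ft_force: [4.7, -3.0, 4.9]
width: 0.015
gripper_force: 40.0
```

Call:
{"fn": "carry_out", "kwargs": {
  "rows": [
    {"dr": [0,0,0],"slide": [3.2,-1.0,0],"fingers": -1},
    {"dr": [0,0,0],"slide": [5.9,-1.6,0],"fingers": -1},
    {"dr": [0,0,0],"slide": [8.1,-2.0,0],"fingers": -1},
    {"dr": [0,0,0],"slide": [9.8,-2.1,0],"fingers": -1},
    {"dr": [0,0,0],"slide": [10.9,-2.1,0],"fingers": -1}
  ]
}}

```text
time_s: 14.85
tcp_pos: [0.5002, -0.1471, 0.1074]
orientation: [[-1.0, -0.001, -0.002], [-0.001, 1.0, -0.001], [0.002, -0.001, -1.0]]
ft_force: [2.2, -3.9, 7.9]
width: 0.0142
gripper_force: 40.3
```

Call:
{"fn": "carry_out", "kwargs": {
  "rows": [
    {"dr": [0,0,0],"slide": [1.7,0,0],"fingers": -1},
    {"dr": [0,0,0],"slide": [3.3,0.1,0],"fingers": -1},
    {"dr": [0,0,0],"slide": [5.0,0.3,0],"fingers": -1},
    {"dr": [0,0,0],"slide": [6.7,0.6,0],"fingers": -1},
    {"dr": [0,0,0],"slide": [6.7,0.6,0],"fingers": -1}
  ]
}}

```text
time_s: 15.48
tcp_pos: [0.492, -0.1461, 0.1074]
orientation: [[-1.0, -0.001, -0.005], [-0.001, 1.0, -0.001], [0.005, -0.001, -1.0]]
ft_force: [0.1, -3.6, 10.5]
width: 0.0146
gripper_force: 40.5
```

```bash
python3 -c "
from h import *
ang()"
```

```text
[ 0.492  -0.1461  0.1074] 15.475 [ 0.0529 -3.5558 10.5392]
(0.4999, -0.1148) 0.03230694864761724 -103.25051020407189
(0.4995, -0.1144) 0.032600640989438004 -102.39694521139207
(0.5003, -0.1148) 0.032407057762284454 -103.93626913197224
```

Call:
{"fn": "carry_out", "kwargs": {
  "rows": [
    {"dr": [0,0,0],"slide": [1.1,0.3,0],"fingers": -1},
    {"dr": [0,0,0],"slide": [2.1,0.6,0],"fingers": -1},
    {"dr": [0,0,0],"slide": [3.2,1.0,0],"fingers": -1},
    {"dr": [0,0,0],"slide": [3.2,1.0,0],"fingers": -1}
  ]
}}

```text
time_s: 15.98
tcp_pos: [0.4915, -0.1459, 0.1075]
orientation: [[-1.0, -0.001, 0.001], [-0.001, 1.0, -0.002], [-0.001, -0.002, -1.0]]
ft_force: [2.8, -5.3, 4.8]
width: 0.0149
gripper_force: 40.0
```

```bash
python3 -c "
from h import *
ang()"
```

```text
[ 0.4915 -0.1459  0.1075] 15.975 [ 2.849  -5.2671  4.7665]
(0.4999, -0.1148) 0.03223968792316621 -104.14462562311033
(0.4995, -0.1144) 0.032525841886332674 -103.28122718187564
(0.5003, -0.1148) 0.03234582315116908 -104.82889600343707
```

Call:
{"fn": "carry_out", "kwargs": {
  "rows": [
    {"dr": [0,0,0],"slide": [0.5,0.2,0],"fingers": -1},
    {"dr": [0,0,0],"slide": [1.0,0.4,0],"fingers": -1},
    {"dr": [0,0,0],"slide": [1.6,0.7,0],"fingers": -1},
    {"dr": [0,0,0],"slide": [1.6,0.7,0],"fingers": -1}
  ]
}}

```text
time_s: 16.48
tcp_pos: [0.4908, -0.1457, 0.1075]
orientation: [[-1.0, -0.001, 0.002], [-0.001, 1.0, -0.003], [-0.002, -0.003, -1.0]]
ft_force: [4.3, -7.0, 3.5]
width: 0.0143
gripper_force: 39.9
```

```bash
python3 -c "
from h import *
ang()"
```

```text
[ 0.4908 -0.1457  0.1075] 16.475 [ 4.3389 -6.9703  3.5035]
(0.4999, -0.1148) 0.032223316320566124 -105.58358499778493
(0.4995, -0.1144) 0.03249718204961495 -104.70719022419728
(0.5003, -0.1148) 0.03233908727975889 -106.2631622747645
```

Call:
{"fn": "carry_out", "kwargs": {
  "rows": [
    {"dr": [0,0,0],"slide": [0.5,0,0],"fingers": -1},
    {"dr": [0,0,0],"slide": [1.0,0,0],"fingers": -1},
    {"dr": [0,0,0],"slide": [1.6,0,0],"fingers": -1},
    {"dr": [0,0,0],"slide": [1.6,0,0],"fingers": -1}
  ]
}}

```text
time_s: 16.98
tcp_pos: [0.4893, -0.1452, 0.1075]
orientation: [[-1.0, -0.001, 0.003], [-0.001, 1.0, -0.002], [-0.003, -0.002, -1.0]]
ft_force: [4.2, -5.9, 3.6]
width: 0.0146
gripper_force: 39.9
```

```bash
cat >> h.py <<'E'
def tang():
    s=manip.sense();p=np.array(s['tcp_pos']);d=p[:2]-(.4999,-.1148);a=np.arctan2(d[1],d[0]);f=np.array(s['ft_force'])[:2]
    print('th',np.degrees(a)+.9,'tan',-f@[np.sin(a),-np.cos(a)],'rad',f@[np.cos(a),np.sin(a)],s['ft_force'],p)
E
python3 -c "
from h import *
tang()"
```

```text
th -108.2536755938677 tan 5.875014227953495 rad 4.235826493110522 [ 4.16   -5.9289  3.5805] [ 0.4893 -0.1452  0.1075]
```

Steady ~6 N bolt load, and the dial is turning. I'll continue in small steps.

Call:
{"fn": "carry_out", "kwargs": {
  "rows": [
    {"dr": [0,0,0],"slide": [0.5,0.2,0],"fingers": -1},
    {"dr": [0,0,0],"slide": [1.0,0.4,0],"fingers": -1},
    {"dr": [0,0,0],"slide": [1.5,0.6,0],"fingers": -1},
    {"dr": [0,0,0],"slide": [1.5,0.6,0],"fingers": -1}
  ]
}}

```text
time_s: 17.48
tcp_pos: [0.4877, -0.1446, 0.1075]
orientation: [[-1.0, -0.001, 0.002], [-0.001, 1.0, -0.002], [-0.002, -0.002, -1.0]]
ft_force: [4.6, -6.3, 3.0]
width: 0.0147
gripper_force: 39.9
```

```bash
python3 -c "
from h import *
tang()"
```

```text
th -111.30438213634588 tan 6.607379553090191 rad 4.142992095777571 [ 4.5517 -6.3328  3.0127] [ 0.4877 -0.1446  0.1075]
```

Call:
{"fn": "carry_out", "kwargs": {
  "rows": [
    {"dr": [0,0,0],"slide": [0.5,0.2,0],"fingers": -1},
    {"dr": [0,0,0],"slide": [1.0,0.4,0],"fingers": -1},
    {"dr": [0,0,0],"slide": [1.5,0.6,0],"fingers": -1},
    {"dr": [0,0,0],"slide": [1.5,0.6,0],"fingers": -1}
  ]
}}

```text
time_s: 17.98
tcp_pos: [0.4866, -0.1441, 0.1075]
orientation: [[-1.0, -0.001, 0.003], [-0.001, 1.0, -0.003], [-0.003, -0.003, -1.0]]
ft_force: [4.9, -6.1, 2.7]
width: 0.0149
gripper_force: 39.8
```

```bash
python3 -c "
from h import *
tang()"
```

```text
th -113.57569876276757 tan 6.963202448261549 rad 3.5178313635296847 [ 4.88   -6.0866  2.7115] [ 0.4866 -0.1441  0.1075]
```

Call:
{"fn": "carry_out", "kwargs": {
  "rows": [
    {"dr": [0,0,0],"slide": [0.5,0.2,0],"fingers": -1},
    {"dr": [0,0,0],"slide": [1.0,0.5,0],"fingers": -1},
    {"dr": [0,0,0],"slide": [1.5,0.7,0],"fingers": -1},
    {"dr": [0,0,0],"slide": [1.5,0.7,0],"fingers": -1}
  ]
}}

```text
time_s: 18.48
tcp_pos: [0.485, -0.1434, 0.1075]
orientation: [[-1.0, -0.001, 0.003], [-0.001, 1.0, -0.003], [-0.003, -0.003, -1.0]]
ft_force: [4.8, -5.8, 2.0]
width: 0.0151
gripper_force: 39.8
```

```bash
python3 -c "
from h import *
tang()"
```

```text
th -116.61947542294874 tan 6.923494841884597 rad 2.947652544078764 [ 4.7782 -5.8131  2.0456] [ 0.485  -0.1434  0.1075]
```

Call:
{"fn": "carry_out", "kwargs": {
  "rows": [
    {"dr": [0,0,0],"slide": [0.5,0.3,0],"fingers": -1},
    {"dr": [0,0,0],"slide": [1.0,0.5,0],"fingers": -1},
    {"dr": [0,0,0],"slide": [1.0,0.5,0],"fingers": -1}
  ]
}}

```text
time_s: 18.85
tcp_pos: [0.484, -0.1428, 0.1075]
orientation: [[-1.0, -0.001, 0.003], [-0.001, 1.0, -0.002], [-0.003, -0.002, -1.0]]
ft_force: [4.6, -5.6, 2.1]
width: 0.0146
gripper_force: 39.8
```

```bash
python3 -c "
from h import *
tang()"
```

```text
th -118.66443480387241 tan 6.7730532821656055 rad 2.6001174056182186 [ 4.6083 -5.6034  2.1399] [ 0.484  -0.1428  0.1075]
```

Call:
{"fn": "carry_out", "kwargs": {
  "rows": [
    {"dr": [0,0,0],"slide": [0.5,0.3,0],"fingers": -1},
    {"dr": [0,0,0],"slide": [1.0,0.6,0],"fingers": -1},
    {"dr": [0,0,0],"slide": [1.0,0.6,0],"fingers": -1}
  ]
}}

```text
time_s: 19.23
tcp_pos: [0.4829, -0.1422, 0.1075]
orientation: [[-1.0, -0.001, 0.003], [-0.001, 1.0, -0.002], [-0.003, -0.002, -1.0]]
ft_force: [4.7, -5.9, 2.4]
width: 0.0143
gripper_force: 39.8
```

```bash
python3 -c "
from h import *
tang()"
```

```text
th -120.92298868840852 tan 7.09917889262267 rad 2.554403718259736 [ 4.6851 -5.9138  2.4042] [ 0.4829 -0.1422  0.1075]
```

Call:
{"fn": "carry_out", "kwargs": {
  "rows": [
    {"dr": [0,0,0],"slide": [0.5,0.3,0],"fingers": -1},
    {"dr": [0,0,0],"slide": [1.0,0.6,0],"fingers": -1},
    {"dr": [0,0,0],"slide": [1.0,0.6,0],"fingers": -1}
  ]
}}

```text
time_s: 19.6
tcp_pos: [0.4819, -0.1415, 0.1075]
orientation: [[-1.0, -0.002, 0.003], [-0.002, 1.0, -0.002], [-0.003, -0.002, -1.0]]
ft_force: [5.0, -5.3, 2.7]
width: 0.0145
gripper_force: 39.8
```

```bash
python3 -c "
from h import *
tang()"
```

```text
th -123.00859589539442 tan 7.113529449307595 rad 1.6641957879112537 [ 4.9753 -5.3496  2.6752] [ 0.4819 -0.1415  0.1075]
```

Call:
{"fn": "carry_out", "kwargs": {
  "rows": [
    {"dr": [0,0,0],"slide": [0.5,0.3,0],"fingers": -1},
    {"dr": [0,0,0],"slide": [1.0,0.6,0],"fingers": -1},
    {"dr": [0,0,0],"slide": [1.0,0.6,0],"fingers": -1}
  ]
}}

```text
time_s: 19.98
tcp_pos: [0.4809, -0.1408, 0.1075]
orientation: [[-1.0, -0.002, 0.003], [-0.002, 1.0, -0.002], [-0.003, -0.002, -1.0]]
ft_force: [4.8, -4.8, 2.8]
width: 0.0146
gripper_force: 39.8
```

```bash
python3 -c "
from h import *
tang()"
```

```text
th -125.19013364118948 tan 6.748733386830872 rad 1.0556606403006945 [ 4.8317 -4.8285  2.8484] [ 0.4809 -0.1408  0.1075]
```

Call:
{"fn": "carry_out", "kwargs": {
  "rows": [
    {"dr": [0,0,0],"slide": [0.5,0.3,0],"fingers": -1},
    {"dr": [0,0,0],"slide": [0.9,0.7,0],"fingers": -1},
    {"dr": [0,0,0],"slide": [0.9,0.7,0],"fingers": -1}
  ]
}}

```text
time_s: 20.35
tcp_pos: [0.48, -0.1401, 0.1075]
orientation: [[-1.0, -0.002, 0.002], [-0.002, 1.0, -0.002], [-0.002, -0.002, -1.0]]
ft_force: [4.3, -5.0, 3.2]
width: 0.0146
gripper_force: 39.8
```

```bash
python3 -c "
from h import *
tang()"
```

```text
th -127.3527576153173 tan 6.491227141708609 rad 1.2334226408905724 [ 4.3338 -4.9875  3.1937] [ 0.48   -0.1401  0.1075]
```

Call:
{"fn": "carry_out", "kwargs": {
  "rows": [
    {"dr": [0,0,0],"slide": [0.5,0.3,0],"fingers": -1},
    {"dr": [0,0,0],"slide": [0.9,0.7,0],"fingers": -1},
    {"dr": [0,0,0],"slide": [0.9,0.7,0],"fingers": -1}
  ]
}}

```text
time_s: 20.72
tcp_pos: [0.4791, -0.1394, 0.1075]
orientation: [[-1.0, -0.002, 0.003], [-0.002, 1.0, -0.002], [-0.003, -0.002, -1.0]]
ft_force: [4.7, -5.5, 3.0]
width: 0.0145
gripper_force: 39.8
```

```bash
python3 -c "
from h import *
tang()"
```

```text
th -129.35735898140933 tan 7.154292705102733 rad 1.099392301580233 [ 4.7493 -5.4623  3.0031] [ 0.4791 -0.1394  0.1075]
```

Call:
{"fn": "carry_out", "kwargs": {
  "rows": [
    {"dr": [0,0,0],"slide": [0.4,0.4,0],"fingers": -1},
    {"dr": [0,0,0],"slide": [0.8,0.7,0],"fingers": -1},
    {"dr": [0,0,0],"slide": [0.8,0.7,0],"fingers": -1}
  ]
}}

```text
time_s: 21.1
tcp_pos: [0.4782, -0.1386, 0.1075]
orientation: [[-1.0, -0.002, 0.002], [-0.002, 1.0, -0.002], [-0.002, -0.002, -1.0]]
ft_force: [5.1, -5.3, 3.5]
width: 0.0147
gripper_force: 39.8
```

```bash
python3 -c "
from h import *
tang()"
```

```text
th -131.54965321725314 tan 7.298949550674231 rad 0.4563198322174694 [ 5.0777 -5.2631  3.4764] [ 0.4782 -0.1386  0.1075]
```

Call:
{"fn": "carry_out", "kwargs": {
  "rows": [
    {"dr": [0,0,0],"slide": [0.4,0.4,0],"fingers": -1},
    {"dr": [0,0,0],"slide": [0.8,0.7,0],"fingers": -1},
    {"dr": [0,0,0],"slide": [0.8,0.7,0],"fingers": -1}
  ]
}}

```text
time_s: 21.48
tcp_pos: [0.4775, -0.138, 0.1075]
orientation: [[-1.0, -0.002, 0.003], [-0.002, 1.0, -0.002], [-0.003, -0.002, -1.0]]
ft_force: [5.1, -5.3, 3.1]
width: 0.0145
gripper_force: 39.8
```

```bash
python3 -c "
from h import *
tang()"
```

```text
th -133.12604014693608 tan 7.335017968518705 rad 0.3185385291739427 [ 5.0527 -5.3268  3.0855] [ 0.4775 -0.138   0.1075]
```

Call:
{"fn": "carry_out", "kwargs": {
  "rows": [
    {"dr": [0,0,0],"slide": [0.4,0.4,0],"fingers": -1},
    {"dr": [0,0,0],"slide": [0.7,0.8,0],"fingers": -1},
    {"dr": [0,0,0],"slide": [0.7,0.8,0],"fingers": -1}
  ]
}}

```text
time_s: 21.85
tcp_pos: [0.4775, -0.1379, 0.1075]
orientation: [[-1.0, -0.001, 0.004], [-0.001, 1.0, -0.003], [-0.004, -0.003, -1.0]]
ft_force: [5.5, -6.4, 1.7]
width: 0.0151
gripper_force: 39.7
```

```bash
python3 -c "
from h import *
tang()"
```

```text
th -133.3151785626025 tan 8.468045689913925 rad 0.7503236597125591 [ 5.546  -6.443   1.6632] [ 0.4775 -0.1379  0.1075]
```

Call:
{"fn": "carry_out", "kwargs": {
  "rows": [
    {"dr": [0,0,0],"slide": [0.5,0.5,0],"fingers": -1},
    {"dr": [0,0,0],"slide": [1.0,1.1,0],"fingers": -1},
    {"dr": [0,0,0],"slide": [1.4,1.6,0],"fingers": -1},
    {"dr": [0,0,0],"slide": [1.4,1.6,0],"fingers": -1}
  ]
}}

```text
time_s: 22.35
tcp_pos: [0.4773, -0.1376, 0.1076]
orientation: [[-1.0, -0.0, 0.007], [-0.0, 1.0, -0.005], [-0.007, -0.005, -1.0]]
ft_force: [7.4, -8.8, -1.5]
width: 0.0143
gripper_force: 39.4
```

```bash
python3 -c "
from h import *
tang()"
```

```text
th -133.78044583107751 tan 11.462361382024662 rad 1.0292804295903508 [ 7.4265 -8.7916 -1.473 ] [ 0.4773 -0.1376  0.1076]
```

Call:
{"fn": "carry_out", "kwargs": {
  "rows": [
    {"dr": [0,0,0],"slide": [-1,-1,0],"fingers": -1},
    {"dr": [0,0,0],"slide": [-2,-2,0],"fingers": -1},
    {"dr": [0,0,0],"slide": [-2,-2,0],"fingers": -0.3},
    {"dr": [0,0,0],"slide": [-2,-2,0],"fingers": -0.3},
    {"dr": [0,0,0],"slide": [-2,-2,0],"fingers": -0.3}
  ]
}}

```text
time_s: 22.98
tcp_pos: [0.4741, -0.135, 0.1066]
orientation: [[-1.0, -0.003, -0.004], [-0.003, 1.0, 0.001], [0.004, 0.001, -1.0]]
ft_force: [0.6, 0.0, 0.8]
width: 0.0296
gripper_force: 0.0
```

Call:
{"fn": "carry_out", "kwargs": {
  "rows": [
    {"dr": [0,0,0],"slide": [0,0,-20],"fingers": -0.3},
    {"dr": [0,0,0],"slide": [0,0,-50],"fingers": -0.3},
    {"dr": [0,0,0],"slide": [0,0,-90],"fingers": -0.3},
    {"dr": [0,0,0],"slide": [0,0,-110],"fingers": 0},
    {"dr": [0,0,0],"slide": [0,0,-110],"fingers": 0}
  ]
}}

```text
time_s: 23.6
tcp_pos: [0.4764, -0.1357, 0.2183]
orientation: [[-1.0, -0.003, 0.002], [-0.003, 1.0, -0.0], [-0.002, -0.0, -1.0]]
ft_force: [0.3, 0.4, -0.5]
width: 0.043
gripper_force: 0.0
```

```bash
python3 - <<'E'
from h import *
s=manip.sense();print(s['tcp_pos'],np.array(s['orientation']),s['width'],np.array(s['joints']))
ct,st=np.cos(-.0157),np.sin(-.0157);R=np.array([[ct,-st],[st,ct]])
for c in((.4999,-.1148),):print('bar',np.array(c)+R@[.101,0])
E
```

```text
[ 0.4764 -0.1357  0.2183] [[-1.     -0.003   0.0021]
 [-0.003   1.     -0.0002]
 [-0.0021 -0.0002 -1.    ]] 0.043043819458822026 [ 0.1216  0.3232  0.0809  2.1339 -0.0411  0.6838  1.8039]
bar [ 0.6009 -0.1164]
```

Call:
{"fn": "carry_out", "kwargs": {
  "rows": [
    {"dr": [0,0,10],"slide": [-30,5,0],"fingers": 0},
    {"dr": [0,0,20],"slide": [-60,10,0],"fingers": 0},
    {"dr": [0,0,30],"slide": [-90,15,0],"fingers": 0},
    {"dr": [0,0,40],"slide": [-115,19,0],"fingers": 0},
    {"dr": [0,0,50],"slide": [-124.5,19,0],"fingers": 0}
  ]
}}

```text
time_s: 24.22
tcp_pos: [0.601, -0.1152, 0.2151]
orientation: [[-0.642, 0.767, -0.003], [0.767, 0.642, 0.0], [0.002, -0.002, -1.0]]
ft_force: [-0.0, -0.9, -0.5]
width: 0.0427
gripper_force: 0.0
```

Call:
{"fn": "carry_out", "kwargs": {
  "rows": [
    {"dr": [0,0,10],"slide": [0,0,0],"fingers": 0},
    {"dr": [0,0,20],"slide": [0,0,0],"fingers": 0},
    {"dr": [0,0,30],"slide": [0,0,0],"fingers": 0},
    {"dr": [0,0,40.5],"slide": [0,0,0],"fingers": 0},
    {"dr": [0,0,40.5],"slide": [0,0,0],"fingers": 0}
  ]
}}

```text
time_s: 24.85
tcp_pos: [0.5993, -0.1159, 0.2153]
orientation: [[0.004, 1.0, -0.004], [1.0, -0.004, -0.0], [-0.0, -0.004, -1.0]]
ft_force: [-0.3, -0.2, 0.0]
width: 0.0428
gripper_force: 0.0
```

```bash
python3 - <<'E'
from h import *
s=manip.sense();print(s['tcp_pos'],np.array(s['orientation']),np.array(s['joints']))
im=manip.camera('wrist');cv2.imwrite('pics/w5.png',im[:,:,::-1])
c=manip.calibration('wrist');K,T=np.array(c['K']),np.array(c['T_tool_cam'])
p=np.array([.601,-.1164,.126]);Rt=np.array(s['orientation'])
for e in(-.035,0,.035):
    q=T[:3,:3].T@(Rt.T@(p+[0.0157*e,e,0]-s['tcp_pos'])-T[:3,3]);q=K@q;print('pred bar px',q[:2]/q[2])
E
```

```text
[ 0.5993 -0.1159  0.2153] [[ 0.0038  1.     -0.0039]
 [ 1.     -0.0038 -0.0003]
 [-0.0003 -0.0039 -1.    ]] [-0.2329  0.5096  0.4959  1.9024 -0.3237  0.813   0.4321]
pred bar px [281.1933 254.8809]
pred bar px [281.909  209.2198]
pred bar px [282.6826 159.8576]
```

View pics/w5.png

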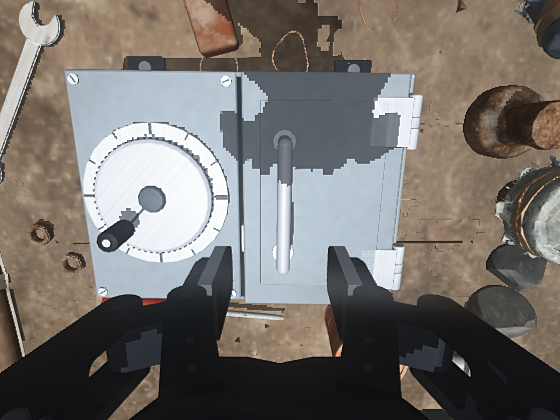

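The wrist view shows the bar from (287,140) to (283,270), with its middle about 3 px right of the prediction, so 2 mm to +x. The spinner points between 4 and 5 o'clock at the stop, as expected.

Call:
{"fn": "carry_out", "kwargs": {
  "rows": [
    {"dr": [0,0,0],"slide": [0,3,40],"fingers": 0},
    {"dr": [0,0,0],"slide": [0,3.5,80],"fingers": 0},
    {"dr": [0,0,0],"slide": [0,3.5,100],"fingers": 0},
    {"dr": [0,0,0],"slide": [0,3.5,107],"fingers": 0},
    {"dr": [0,0,0],"slide": [0,3.5,107],"fingers": -0.4}
  ],
  "force": 40
}}

```text
time_s: 25.52
tcp_pos: [0.6044, -0.1169, 0.1106]
orientation: [[0.006, 1.0, 0.001], [1.0, -0.006, -0.0], [-0.0, 0.001, -1.0]]
ft_force: [-0.2, -0.5, -0.8]
width: 0.0264
gripper_force: 0.0
```

Call:
{"fn": "carry_out", "kwargs": {
  "rows": [
    {"dr": [0,0,0],"slide": [0,0,0],"fingers": -1},
    {"dr": [0,0,0],"slide": [0,0,0],"fingers": -1},
    {"dr": [0,0,0],"slide": [0,0,0],"fingers": -1},
    {"dr": [0,0,0],"slide": [0,0,0],"fingers": -1}
  ],
  "force": 40
}}

```text
time_s: 26.02
tcp_pos: [0.6019, -0.1169, 0.1113]
orientation: [[0.007, 1.0, -0.003], [1.0, -0.007, 0.001], [0.001, -0.003, -1.0]]
ft_force: [-5.0, 0.5, 5.6]
width: 0.0088
gripper_force: 39.2
```

```bash
python3 - <<'E'
import numpy as np
# grasp point follows bar; tool tilts phi = k*theta about +y; tool axes at start: x=Y,y=X,z=-Z ; TCP = bar - 19mm*(-ztool)
r=np.array([-97.,36.]);g=17
def tcp(th,ph):
    t,p=np.radians([th,ph]);b=np.array([r[0]*np.cos(t)+r[1]*np.sin(t),-r[0]*np.sin(t)+r[1]*np.cos(t)])
    return b+g*np.array([-np.sin(p),-np.cos(p)])
print([ (th,float(np.round(th*.8,1)),[float(v) for v in np.round((tcp(th,th*.8)-tcp(0,0))*[1,-1],1)]) for th in range(2,54,2)])
E
```

```text
[(2, 1.6, [0.8, -3.4]), (4, 3.2, [1.8, -6.7]), (6, 4.8, [2.9, -10.0]), (8, 6.4, [4.1, -13.3]), (10, 8.0, [5.4, -16.5]), (12, 9.6, [6.8, -19.6]), (14, 11.2, [8.3, -22.7]), (16, 12.8, [9.9, -25.8]), (18, 14.4, [11.6, -28.7]), (20, 16.0, [13.5, -31.7]), (22, 17.6, [15.4, -34.5]), (24, 19.2, [17.4, -37.3]), (26, 20.8, [19.6, -40.0]), (28, 22.4, [21.8, -42.6]), (30, 24.0, [24.1, -45.1]), (32, 25.6, [26.5, -47.6]), (34, 27.2, [28.9, -50.0]), (36, 28.8, [31.5, -52.2]), (38, 30.4, [34.1, -54.4]), (40, 32.0, [36.8, -56.5]), (42, 33.6, [39.6, -58.5]), (44, 35.2, [42.4, -60.4]), (46, 36.8, [45.3, -62.2]), (48, 38.4, [48.3, -63.9]), (50, 40.0, [51.3, -65.4]), (52, 41.6, [54.4, -66.9])]
```

```bash
python3 - <<'E'
import numpy as np
r=np.array([-97.,36.]);g=16
def tcp(th,ph):
    t,p=np.radians([th,ph]);b=np.array([r[0]*np.cos(t)+r[1]*np.sin(t),-r[0]*np.sin(t)+r[1]*np.cos(t)])
    return b+g*np.array([-np.sin(p),-np.cos(p)])
for s in range(0,56,10):
    p=np.radians(s*.8);Y=np.array([np.cos(p),-np.sin(p)]);Z=np.array([-np.sin(p),-np.cos(p)])
    print(s,[[float(np.round(.8*(t-s),1))]+[float(np.round((tcp(t,.8*t)-tcp(s,.8*s))@a,1)) for a in(Y,Z)] for t in range(s+2,s+11,2)])
E
```

```text
0 [[1.6, 0.9, -3.4], [3.2, 1.9, -6.7], [4.8, 3.0, -10.0], [6.4, 4.2, -13.2], [8.0, 5.5, -16.5]]
10 [[1.6, 1.0, -3.3], [3.2, 2.1, -6.6], [4.8, 3.3, -9.8], [6.4, 4.6, -13.0], [8.0, 6.1, -16.2]]
20 [[1.6, 1.1, -3.3], [3.2, 2.3, -6.5], [4.8, 3.6, -9.7], [6.4, 5.1, -12.8], [8.0, 6.6, -15.9]]
30 [[1.6, 1.2, -3.2], [3.2, 2.5, -6.4], [4.8, 4.0, -9.5], [6.4, 5.5, -12.6], [8.0, 7.2, -15.6]]
40 [[1.6, 1.3, -3.2], [3.2, 2.8, -6.3], [4.8, 4.3, -9.3], [6.4, 5.9, -12.3], [8.0, 7.7, -15.2]]
50 [[1.6, 1.4, -3.1], [3.2, 3.0, -6.1], [4.8, 4.6, -9.1], [6.4, 6.4, -12.0], [8.0, 8.2, -14.9]]
```

Call:
{"fn": "carry_out", "kwargs": {
  "rows": [
    {"dr": [1.6,0,0],"slide": [0,-0.2,-3.4],"fingers": -1},
    {"dr": [3.2,0,0],"slide": [0,0.2,-6.7],"fingers": -1},
    {"dr": [4.8,0,0],"slide": [0,0.9,-10.0],"fingers": -1},
    {"dr": [6.4,0,0],"slide": [0,2.1,-13.3],"fingers": -1},
    {"dr": [8,0,0],"slide": [0,3.4,-16.5],"fingers": -1}
  ]
}}

```text
time_s: 26.65
tcp_pos: [0.6065, -0.117, 0.1261]
orientation: [[0.006, 0.99, -0.141], [1.0, -0.007, -0.0], [-0.001, -0.141, -0.99]]
ft_force: [-1.2, -1.5, -8.4]
width: 0.0083
gripper_force: 39.1
```

Call:
{"fn": "carry_out", "kwargs": {
  "rows": [
    {"dr": [1.6,0,0],"slide": [0,1.0,-3.3],"fingers": -1},
    {"dr": [3.2,0,0],"slide": [0,2.1,-6.6],"fingers": -1},
    {"dr": [4.8,0,0],"slide": [0,3.3,-9.8],"fingers": -1},
    {"dr": [6.4,0,0],"slide": [0,4.6,-13.0],"fingers": -1},
    {"dr": [8,0,0],"slide": [0,6.1,-16.2],"fingers": -1}
  ]
}}

```text
time_s: 27.28
tcp_pos: [0.614, -0.1172, 0.1409]
orientation: [[0.007, 0.96, -0.279], [1.0, -0.007, 0.001], [-0.001, -0.279, -0.96]]
ft_force: [-1.8, -1.7, -9.1]
width: 0.0084
gripper_force: 39.0
```

Call:
{"fn": "carry_out", "kwargs": {
  "rows": [
    {"dr": [1.6,0,0],"slide": [0,1.1,-3.3],"fingers": -1},
    {"dr": [3.2,0,0],"slide": [0,2.3,-6.5],"fingers": -1},
    {"dr": [4.8,0,0],"slide": [0,3.6,-9.7],"fingers": -1},
    {"dr": [6.4,0,0],"slide": [0,5.1,-12.8],"fingers": -1},
    {"dr": [8,0,0],"slide": [0,6.6,-15.9],"fingers": -1}
  ]
}}

```text
time_s: 27.9
tcp_pos: [0.6239, -0.1173, 0.154]
orientation: [[0.007, 0.911, -0.412], [1.0, -0.007, 0.002], [-0.001, -0.412, -0.911]]
ft_force: [-4.6, -1.9, -8.0]
width: 0.0084
gripper_force: 38.9
```

```bash
cat >> h.py <<'E'
def lid(g=.016):
    s=manip.sense();b=np.array(s['tcp_pos'])-g*np.array(s['orientation'])[:,2];h=np.array([.6019+.097,.090]);d=b[[0,2]]-h
    print('r',np.hypot(*d),'lid',np.degrees(np.arctan2(d[1],-d[0])-np.arctan2(36,97)),s['ft_force'],np.array(s['joints']))
E
python3 -c "
from h import *
lid()"
```

```text
r 0.1042245302456262 lid 28.583836116549517 [-4.5717 -1.8976 -7.9704] [-0.1977  0.7985  0.4956  1.6018 -0.2657  1.2498  0.3717]
```

Call:
{"fn": "carry_out", "kwargs": {
  "rows": [
    {"dr": [1.6,0,0],"slide": [0,1.2,-3.2],"fingers": -1},
    {"dr": [3.2,0,0],"slide": [0,2.5,-6.4],"fingers": -1},
    {"dr": [4.8,0,0],"slide": [0,4.0,-9.5],"fingers": -1},
    {"dr": [6.4,0,0],"slide": [0,5.5,-12.6],"fingers": -1},
    {"dr": [8,0,0],"slide": [0,7.2,-15.6],"fingers": -1}
  ]
}}

```text
time_s: 28.52
tcp_pos: [0.6366, -0.1176, 0.1659]
orientation: [[0.007, 0.844, -0.536], [1.0, -0.007, 0.003], [-0.001, -0.536, -0.844]]
ft_force: [-6.0, -1.7, -5.7]
width: 0.0082
gripper_force: 38.9
```

Call:
{"fn": "carry_out", "kwargs": {
  "rows": [
    {"dr": [1.6,0,0],"slide": [0,1.3,-3.2],"fingers": -1},
    {"dr": [3.2,0,0],"slide": [0,2.8,-6.3],"fingers": -1},
    {"dr": [4.8,0,0],"slide": [0,4.3,-9.3],"fingers": -1},
    {"dr": [6.4,0,0],"slide": [0,5.9,-12.3],"fingers": -1},
    {"dr": [8,0,0],"slide": [0,7.7,-15.2],"fingers": -1}
  ]
}}

```text
time_s: 29.15
tcp_pos: [0.6513, -0.1179, 0.1755]
orientation: [[0.008, 0.761, -0.648], [1.0, -0.007, 0.004], [-0.001, -0.648, -0.761]]
ft_force: [-7.6, -1.0, -3.0]
width: 0.0085
gripper_force: 38.8
```

```bash
python3 -c "
from h import *
lid()"
```

```text
r 0.1045476171632514 lid 48.78768944352665 [-7.6048 -1.0044 -2.9584] [-0.1639  0.9461  0.4944  1.3318 -0.2145  1.6408  0.3427]
```

Call:
{"fn": "carry_out", "kwargs": {
  "rows": [
    {"dr": [0,0,0],"slide": [0,-0.8,1.3],"fingers": -1},
    {"dr": [0,0,0],"slide": [0,-1.6,2.7],"fingers": -1},
    {"dr": [0,0,0],"slide": [0,-1.6,2.7],"fingers": -0.4},
    {"dr": [0,0,0],"slide": [0,-1.6,2.7],"fingers": -0.4},
    {"dr": [0,0,0],"slide": [0,-1.6,2.7],"fingers": -0.4}
  ]
}}

```text
time_s: 29.78
tcp_pos: [0.6516, -0.1162, 0.1745]
orientation: [[0.005, 0.767, -0.642], [1.0, -0.004, 0.004], [0.001, -0.642, -0.767]]
ft_force: [-0.4, 0.1, 0.4]
width: 0.0257
gripper_force: 0.0
```

Call:
{"fn": "carry_out", "kwargs": {
  "rows": [
    {"dr": [0,0,0],"slide": [0,0,-5],"fingers": -0.4},
    {"dr": [0,0,0],"slide": [0,0,-15],"fingers": -0.4},
    {"dr": [0,0,0],"slide": [0,0,-30],"fingers": -0.4},
    {"dr": [0,0,0],"slide": [0,0,-50],"fingers": -0.4},
    {"dr": [0,0,0],"slide": [0,0,-70],"fingers": -0.4}
  ]
}}

```text
time_s: 30.4
tcp_pos: [0.6972, -0.1173, 0.2295]
orientation: [[0.006, 0.767, -0.642], [1.0, -0.005, 0.004], [-0.0, -0.642, -0.767]]
ft_force: [-0.0, -1.1, 0.8]
width: 0.0255
gripper_force: 0.0
```

Call:
{"fn": "carry_out", "kwargs": {
  "rows": [
    {"dr": [0,0,0],"slide": [0,0,-15],"fingers": -0.4},
    {"dr": [0,0,0],"slide": [0,0,-30],"fingers": -0.4},
    {"dr": [0,0,0],"slide": [0,0,-30],"fingers": -0.4},
    {"dr": [0,0,0],"slide": [0,0,-30],"fingers": -0.4}
  ]
}}

```text
time_s: 30.9
tcp_pos: [0.7152, -0.1173, 0.2511]
orientation: [[0.006, 0.766, -0.643], [1.0, -0.005, 0.004], [-0.0, -0.643, -0.766]]
ft_force: [0.1, -0.2, -0.6]
width: 0.0255
gripper_force: 0.0
```

```bash
python3 - <<'E'
from h import *
print(manip.sense()['ft_force'])
cv2.imwrite('pics/s6.png',manip.camera('scene')[:,:,::-1])
E
```

```text
[ 0.1081 -0.1618 -0.6089]
```

View pics/s6.png

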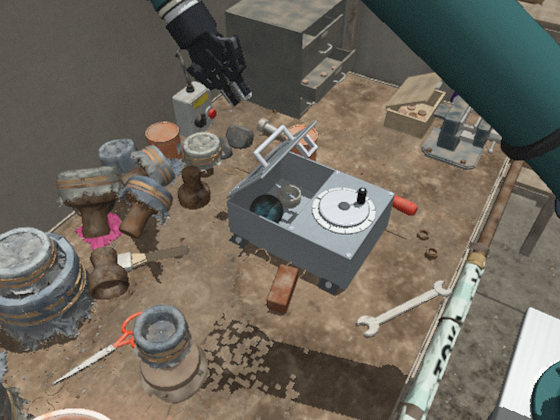

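The lid stands open, with its bar near (283,145). The gripper is clear at (240,90), and the polishing bar, screwdriver and tin have not moved.

```bash
python3 -c "
from station import manip
print(manip.close_job())"
```

```text
the job is handed in; nothing more can be done
None
```

I dialled the strongbox open to its dead stop, pushing at about 11 N. The lid stands open at about 49°, the arm is clear, the screwdriver, tin and polishing bar were left where they lay, and I handed the job in at about 31 s; no verdict came back.

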